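# Set the ring roller's infeed handwheel

## Task

The next bending pass is due: crank the blue handwheel on top of the ring roller clockwise (seen from above) until its upright black crank handle stands in line with the orange marker on the dial, then let go of it. Leave the red handwheel of the screw press as it is.

Things in the scene. Friction and masses are not known exactly. Their poses are not given: they have to be found in the camera images.
- blue_handle (a point): Upright black crank handle on the rim of the blue handwheel: round, 24 mm across, 58 mm tall, revolving freely about its own axis, so it can be held at any yaw and led round without turning the gripper. The point is on the handle's axis, 26 mm below its top, 33 mm above the rim's top, 250 mm above the table. It circles the hub at 65 mm radius. Nothing else rises over 5 mm above the rim.
- blue_hub (a point): Top of the hub, on the vertical axis of the level blue handwheel, 222 mm above the table, on the ring roller (blue frame, round aluminium dial 200 mm across under the wheel). It does not move. The wheel measures 144 mm over its rim; the spoke under the handle bears a white line.
- mark (a point): Where the handle must stand: 65 mm from the hub's axis in the direction of the orange marker, 250 mm above the table, level with blue_handle's point. The marker is a fixed orange block 24 x 16 x 20 mm on the dial just outside the wheel's rim, its middle 92 mm from the axis, its top lower than the rim's top.
- blue_wheel (a joint): Angle of the blue handwheel, rad; grows clockwise seen from above. It starts 130 to 250 degrees short of the marker; stops at -0.3 and 5.2, so the marker can be reached clockwise only. About 0.12 N m of friction (2 N at the handle): it does not coast and stays where it is left.
- red_handle (a point): Same kind of crank handle on the red handwheel of the green screw press, a bystander that must not be turned. Point on the handle's axis, 26 mm below its top, 250 mm above the table.

How it is judged (in metres and radians):
At the end, for the whole second after the job is handed in: The blue handwheel's handle stands within 14 mm (about 12 degrees) of the orange marker's line, released, and the wheel is at rest (horizontal distance between blue_handle and mark below 0.014 m and velocity of joint blue_wheel between -0.1 and 0.1 rad/s); the robot touches nothing.
It fails at once if the red handwheel was turned (its handle moved more than 20 mm) (distance of red_handle from where it was at the start of the episode above 0.02 m).
It also fails if it takes over 48 s, if anything falls off the work surface, if the arm or the gripper's body presses on something with over 40 N, if the wrist force passes 120 N, or if a joint passes its speed limit or range.

## Robot

A 6-joint arm with a two-finger parallel gripper is mounted at the origin on the work surface. World frame = base frame: x ahead of the robot, y to its left, z up, the work surface at z = 0. Lengths are in mm, angles in rad, forces in N, time in s.
With the tool pointing down it reaches from about 350 to 775 mm from the base axis. Payload 7.3 kg.
Tool frame: the origin (TCP) lies at the very end of the fingers, on their centre line; the grasp point (between the pads) lies grip_point_offset behind it (grip_point_offset is the distance from the TCP to the grasp point, in mm); x points along the fingers, z is the direction in which the jaws open and shut, and the axes are right-handed (so a half turn about x gives the same grasp; the last joint's range is limited). The gripper opens to 92 mm and grips with 3 to 60 N. Pads are 19 mm wide; open, the fingers measure 130 mm over their backs; the gripper's body (75 mm by 190 mm) begins 47 mm behind the grasp point.
Start: joints at [0.979, 0.342, 1.524, -0, 1.275, -0.146], TCP at [226.358, 473.716, 226.741] pointing down, gripper open.
Joint ranges: [-2.53, 2.53], [-0.77, 2.02], [0.04, 2.7], [-1, 4.14], [0.28, 2.66], [-3.11, 3.11]. Speed limits (rad/s): [2.57, 2.57, 3.14, 3.14, 3.14, 3.14].

## Interface

Orientations are given as [roll, pitch, yaw] about the fixed x, y, z axes, in that order (R = Rz(yaw) Ry(pitch) Rx(roll)).
In Python, from plant import * gives the robot as it stands.
- The arm moves only by the tool send_rows, never from a script. Its argument "series" is text: rows parted by semicolons, each of 5 numbers parted by spaces: the gripper's target within -1 to 1 (fully open at 1, half-way at 0, shut at -1), then the shift along the tool's x, y, z in units of 30 mm (1.0 is 30 mm), then the turn about the tool's x in units of 5 degrees (1.0 is 5 degrees). A call has 1 to 8 rows; each row is the pose to reach, as a shift and turn from the pose commanded when the call began, along the tool's axes at that moment; what a row does not reach only later rows make up. A row lasts 1/8 s, in which the tool goes at most 62.5 mm and 10.7 degrees, less where a joint would pass 70% of its speed; a pose out of reach is approached as far as the arm can. A call with a gripper value outside its range is refused whole. The fingers move at their own pace and stop on an object; the grip force is fixed at half the most. Time passes only in rows, so rows that repeat a pose let the fingers close. It gives the time, the measured TCP pose, the force and the opening at its end, in the units of the state.
- get_obs(): the state, without advancing time (a new reading comes with each control period).
- capture(name): name is "scene" or "top" or "wrist"; returns a dict with "pixels" (480x640x3 uint8, red, green, blue), "mtx" (3x3 intrinsics, pixels), "R" (3x3) and "t" (3): a world point X has camera coordinates R X + t. Camera axes: x right, y down, z forward; pixel columns grow to the right and rows downward; lengths in mm; the calibration is good to about 2 mm. A picture is of the moment at which its call begins. There is no depth.
- close_job(): hands the job in, once; it reports no verdict.
Trained networks look in a picture, given as the dict that the camera call returned (one of the last four; its "shot" number tells which), for a name from the list of things; names that differ only in an ending like _2 or _b are one class to them, and where a whole thing is asked for, a point or a joint stands for the part that bears it (a point fixed in the world has none). Each returns a list of dicts, best first, with "score" (0 to 1); they miss things now and then, are a little off and sometimes report something else, mostly with a low value. They report only what shows in the picture. A call takes as long as a camera call.
- cut_out(picture, thing): "pixels" (480x640 bool, what is visible of it).
- place_of(picture, thing): "point" ([x, y, z] in mm, in world coordinates, good to about 4 mm: a listed point, or the origin of a listed thing).
The state is a dict: "time": time; "joint_positions": joint angles; "dq": joint speeds; "tau": joint torques, N m; "tool_pos": TCP position; "tcp_rot": TCP orientation; "contact_force": force on the tool from outside, world axes, zero at the start; "moment": the same for the moment, N m; "grip_width": finger opening in mm.
Only numpy, scipy, OpenCV 4.12 (cv2) and the standard library are available. Lean on these libraries where they do the work, as an engineer would, in place of code of your own. Each camera call takes 0.05 s, during which the arm holds its last target.

## Working session

There is one attempt and no reset: what is moved stays moved. The work goes in short steps, Python scripts to look and compute and a tool call to move; the robot and the scene stay as the last step left them, time stands still between calls to the robot, and variables do not carry over. Pictures are saved under pics/ and viewed, and the job is handed in when it is done.

Besides the shell and the picture viewer there is one more tool, called after "Request:" as a command line: name --argument value ..., lists and objects as JSON in quotes. send_rows: Moves the arm, as the interface text tells. Its arguments: {"type":"object","properties":{"series":{"type":"string"}},"required":["series"]}

```bash
mkdir -p pics; ls; python3 - <<'E'
from plant import *
import cv2
o=get_obs();print(o)
for n in ["scene","top"]:
    p=capture(n);cv2.imwrite(f"pics/{n}0.png",p["pixels"][:,:,::-1])
    for t in ["blue_handle","blue_hub","mark","red_handle"]:
        r=place_of(p,t);print(n,t,[(x["score"],x["point"]) for x in r[:2]])
    print(p["mtx"],p["R"],p["t"])
E
```

```text
pics
{'time': 0.0, 'joint_positions': array([ 9.79010187e-01,  3.42749299e-01,  1.52503288e+00, -2.24700368e-05,
        1.27538447e+00, -1.46000013e-01]), 'dq': array([-1.94782978e-05, -3.50497529e-04, -7.93582155e-04,  6.20528617e-04,
       -6.28134152e-04, -2.08668495e-05]), 'tau': array([-5.41553181e-04, -4.31243491e+01, -2.44224930e+01,  7.16901803e-02,
        5.59424073e-02, -1.41549922e-04]), 'tool_pos': array([226.11700718, 473.35426031, 226.02563291]), 'tcp_rot': array([ 3.00924272,  1.56922219, -2.14892583]), 'contact_force': array([ 0.24841403, -0.10874145,  0.42898642]), 'moment': array([-0.00086604, -0.06242978, -0.01303589]), 'grip_width': 91.61870910526567}
scene blue_handle [(0.93, [545.4, -103.6, 249.3]), (0.36, [628.7, 158.0, 250.8])]
scene blue_hub [(0.84, [517.0, -156.3, 223.6])]
scene mark []
scene red_handle [(0.87, [629.9, 156.4, 250.4])]
[[599.77857696   0.         326.39084914]
 [  0.         599.77857696 245.09572194]
 [  0.           0.           1.        ]] [[ 0.80006193  0.59963308  0.01846807]
 [ 0.48105098 -0.62284127 -0.61697546]
 [-0.35845622  0.50250266 -0.78676567]] [-468.46546472  -67.24762221 1331.23716234]
top blue_handle [(0.75, [542.2, -101.4, 248.6]), (0.62, [502.6, -221.5, 245.8])]
top blue_hub [(0.64, [518.7, -159.0, 222.9])]
top mark [(0.75, [503.9, -220.6, 247.0])]
top red_handle [(0.72, [624.0, 157.2, 248.3])]
[[443.73202614   0.         322.02247046]
 [  0.         443.73202614 240.47971657]
 [  0.           0.           1.        ]] [[ 0.01207697 -0.99904201  0.04206187]
 [-0.99412124 -0.01652261 -0.1070045 ]
 [ 0.10759696 -0.04052231 -0.99336843]] [ -3.5543846  570.84277896 876.84918142]
```

View pics/scene0.png

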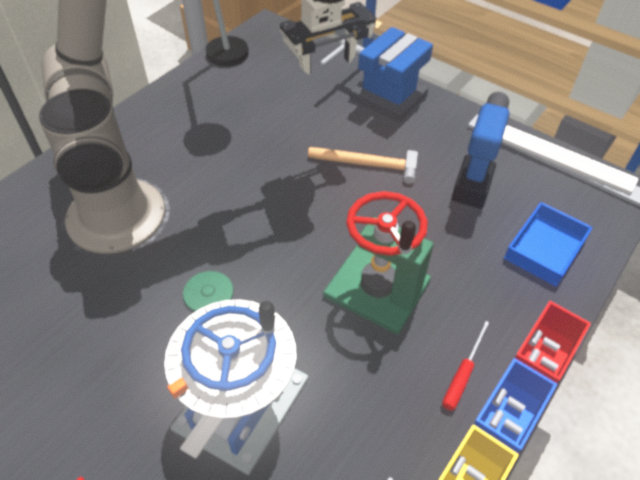

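View pics/top0.png

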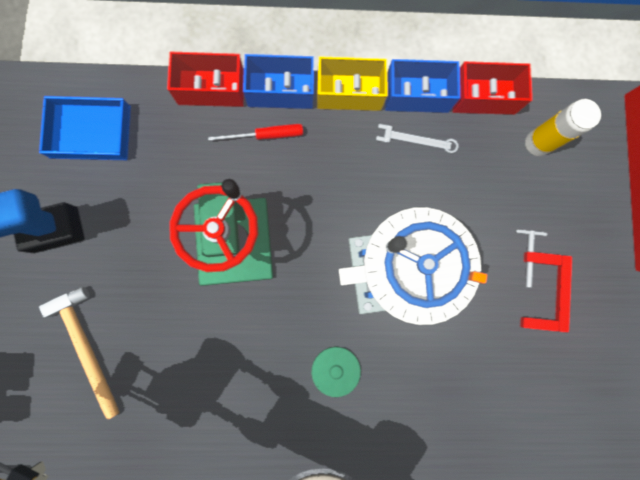

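```bash
cat > h.py <<'E'
from plant import *
import numpy as np,cv2
from scipy.spatial.transform import Rotation as Ro
def Rt(o): return Ro.from_euler('xyz',o["tcp_rot"]).as_matrix()
def back(p,u,v,z):
    R,t=np.array(p["R"]),np.array(p["t"]);d=R.T@np.linalg.inv(p["mtx"])@[u,v,1];c=-R.T@t
    return c+d*(z-c[2])/d[2]
def proj(p,X):
    q=p["mtx"]@(p["R"]@np.array(X)+p["t"]);return q[:2]/q[2]
E
python3 - <<'E'
from h import *
o=get_obs();print(grip_point_offset);print(Rt(o).round(3))
for n in ["scene","top"]:
    p=capture(n);h=cv2.cvtColor(p["pixels"],cv2.COLOR_RGB2HSV)
    m=cv2.inRange(h,(5,150,120),(16,255,255))
    k,l,s,c=cv2.connectedComponentsWithStats(m)
    for i in range(1,k):
        if s[i,4]>20: print(n,s[i],c[i],[back(p,*c[i],z).round(1) for z in (190,200,205)])
    # blue wheel rim ellipse
    b=cv2.inRange(h,(105,100,60),(125,255,255))
    u,v=proj(p,[517,-158,217]).astype(int)
    w=np.zeros_like(b);w[v-60:v+60,u-60:u+60]=b[v-60:v+60,u-60:u+60]
    k,l,s,c=cv2.connectedComponentsWithStats(w);i=1+np.argmax(s[1:,4])
    cs,_=cv2.findContours((l==i).astype(np.uint8),cv2.RETR_EXTERNAL,cv2.CHAIN_APPROX_NONE)
    e=cv2.fitEllipse(cv2.convexHull(max(cs,key=len)));print(e,back(p,*e[0],210))
    for t in ["blue_handle","blue_hub","mark"]:
        r=place_of(p,t);print(t,[(x["score"],x["point"]) for x in r[:2]])
E
```

```text
18.8
[[ 0.    -0.902  0.431]
 [ 0.     0.431  0.902]
 [-1.    -0.     0.   ]]
((227.9299774169922, 346.63525390625), (78.90860748291016, 93.52234649658203), 72.69683074951172) [ 516.95287715 -161.26477627  210.        ]
blue_handle [(0.87, [543.5, -100.3, 249.1])]
blue_hub [(0.81, [515.8, -159.3, 223.1])]
mark []
top [470 272  17  11  60] [477.08333333 276.68333333] [array([ 496.3, -252.5,  190. ]), array([ 496. , -248.5,  200. ]), array([ 495.8, -246.6,  205. ])]
((427.1449890136719, 264.3138427734375), (83.4902114868164, 85.63088989257812), 150.73138427734375) [ 514.84877632 -161.6439572   210.        ]
blue_handle [(0.85, [544.9, -102.8, 248.4])]
blue_hub [(0.79, [518.3, -158.2, 223.5])]
mark [(0.68, [501.0, -224.3, 248.2])]
```

Request:
send_rows --series "1 -2 0 0 0; 1 -4 0 0 0; 1 -4.5 -1.5 -1 0; 1 -4.5 -3 -2.1 0; 1 -4.5 -4.5 -3.2 0; 1 -4.5 -6 -4.3 0; 1 -4.5 -7.5 -5.4 0; 1 -4.5 -9 -6.4 0"

```text
time: 1.9
tool_pos: [387.7, 182.3, 362.0]
tcp_rot: [-0.777, 1.57, 0.348]
contact_force: [1.4, 0.2, 0.1]
grip_width: 92.1
```

Request:
send_rows --series "1 0 -1.5 -1.1 0; 1 0 -3 -2.1 0; 1 0 -4.5 -3.2 0; 1 0 -6 -4.3 0; 1 0 -7.5 -5.4 0; 1 0 -8.84 -6.35 0; 1 0 -8.84 -6.35 0; 1 0 -8.84 -6.35 0"

```text
time: 2.9
tool_pos: [544.1, -101.9, 361.5]
tcp_rot: [1.138, 1.57, 2.262]
contact_force: [0.1, 0.2, 0.0]
grip_width: 91.5
```

```bash
python3 - <<'E'
from h import *
o=get_obs();print(o["time"],o["tool_pos"],o["joint_positions"]);print(Rt(o).round(3))
for n in ["wrist","top"]:
    p=capture(n);q=p["pixels"][:,:,::-1].copy()
    for X in ([544,-102,250],[517,-159.5,222],[502,-222.8,250],[496,-248.5,200]):
        print(n,proj(p,X)); cv2.circle(q,tuple(int(a) for a in proj(p,X)),3,(0,255,0),1)
    cv2.imwrite(f"pics/{n}1.png",q)
    for t in ["blue_handle","blue_hub","mark"]:
        r=place_of(p,t);print(t,[(x["score"],x["point"]) for x in r[:2]])
E
```

```text
2.9 [ 544.0883277  -101.87589436  361.50937085] [-3.23821750e-01  3.35399155e-01  1.16924117e+00  4.52228560e-04
  1.63767936e+00 -1.44850309e+00]
[[-0.001 -0.902  0.431]
 [ 0.001  0.431  0.902]
 [-1.     0.001  0.   ]]
wrist [324.7850782 239.9699992]
wrist [237.816879   229.26492256]
wrist [137.52384076 260.16774178]
wrist [132.34011795 245.36843496]
blue_handle [(0.96, [547.8, -102.3, 250.5])]
blue_hub [(0.57, [517.1, -159.1, 223.0])]
mark [(0.78, [500.0, -222.1, 250.5])]
top [396.13042754 243.67366279]
top [427.8729455  262.56862915]
top [473.20165049 271.74345767]
top [477.05669208 276.65711356]
blue_handle [(0.86, [544.4, -100.8, 245.8])]
blue_hub []
mark []
```

View pics/wrist1.png

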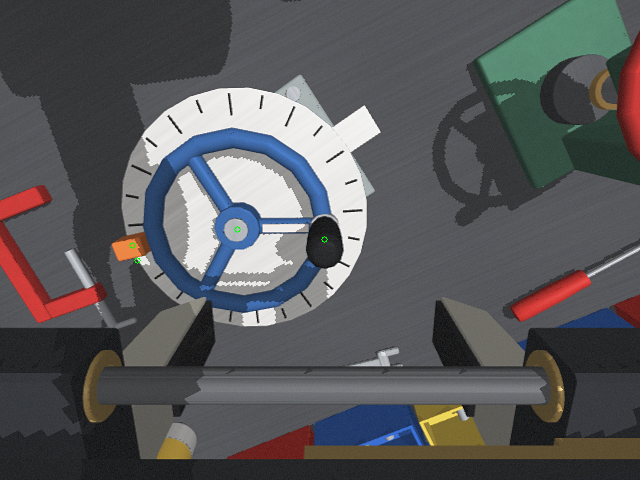

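Request:
send_rows --series "1 1.5 0 0 0; 1 3 0 0 0; 1 3.8 0 0 0; 1 4.33 0 0 0; 1 4.33 0 0 0; -1 4.33 0 0 0; -1 4.33 0 0 0; -1 4.33 0 0 0"

```text
time: 4.3
tool_pos: [544.5, -102.2, 232.4]
tcp_rot: [-1.378, 1.57, -0.253]
contact_force: [-0.2, 0.1, -0.4]
grip_width: 66.7
```

Request:
send_rows --series "-1 0 0 0 0; -1 0 0 0 0; -1 0 0 0 0; -1 0 0 0 0"

```text
time: 4.8
tool_pos: [544.3, -102.2, 231.8]
tcp_rot: [0.162, 1.571, 1.287]
contact_force: [-0.1, 0.3, 0.8]
grip_width: 26.0
```

```bash
python3 - <<'E'
from h import *
o=get_obs();R=Rt(o);P=o["tool_pos"];print(o["time"],P,o["grip_width"],o["contact_force"],o["moment"]);print(R.round(3))
p=capture("wrist");q=p["pixels"][:,:,::-1].copy();cv2.imwrite("pics/w2.png",q)
H=np.array([517,-159.5]);a0=np.degrees(np.arctan2(*(P[:2]-H)[::-1]));print(a0,np.hypot(*(P[:2]-H)))
n=28
for k in range(1,n+1):
    a=np.radians(a0+(-103.3-a0)*k/n);X=H+65*np.array([np.cos(a),np.sin(a)])
    print(k,X.round(1),((X-H-65*np.array([np.cos(np.radians(a0)),np.sin(np.radians(a0))]))@R[:2,1:]/30).round(2))
E
```

```text
4.8 [ 544.33192306 -102.16740746  231.78918194] 26.00918872403832 [-0.07386566  0.33323222  0.80405847] [ 0.01254089  0.04112376 -0.06202676]
[[ 0.    -0.902  0.431]
 [ 0.     0.431  0.902]
 [-1.     0.     0.   ]]
64.51166023180605 63.51425183495762
1 [ 550.9 -104.1] [-0.23 -0.01]
2 [ 556.5 -107.9] [-0.45 -0.05]
3 [ 561.7 -112.3] [-0.67 -0.11]
4 [ 566.4 -117.3] [-0.88 -0.19]
5 [ 570.5 -122.6] [-1.08 -0.29]
6 [ 574.1 -128.4] [-1.27 -0.41]
7 [ 577.  -134.6] [-1.45 -0.55]
8 [ 579.3 -141. ] [-1.61 -0.71]
9 [ 580.9 -147.6] [-1.75 -0.89]
10 [ 581.8 -154.3] [-1.88 -1.08]
11 [ 582.  -161.1] [-1.98 -1.28]
12 [ 581.5 -167.9] [-2.06 -1.49]
13 [ 580.2 -174.6] [-2.12 -1.71]
14 [ 578.3 -181.1] [-2.16 -1.93]
15 [ 575.7 -187.4] [-2.17 -2.16]
16 [ 572.5 -193.3] [-2.16 -2.39]
17 [ 568.7 -199. ] [-2.12 -2.61]
18 [ 564.3 -204.1] [-2.06 -2.83]
19 [ 559.3 -208.8] [-1.98 -3.04]
20 [ 554. -213.] [-1.88 -3.24]
21 [ 548.2 -216.5] [-1.76 -3.43]
22 [ 542.  -219.5] [-1.62 -3.61]
23 [ 535.6 -221.8] [-1.46 -3.77]
24 [ 529.  -223.4] [-1.28 -3.91]
25 [ 522.3 -224.3] [-1.09 -4.04]
26 [ 515.5 -224.5] [-0.89 -4.14]
27 [ 508.7 -224. ] [-0.68 -4.22]
28 [ 502.  -222.8] [-0.46 -4.28]
```

View pics/w2.png

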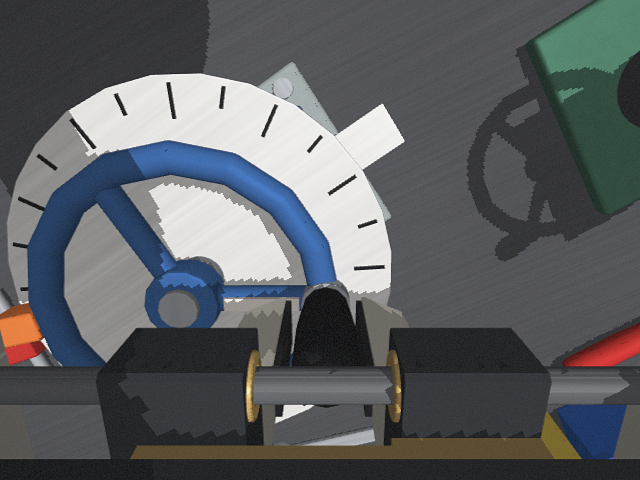

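The handle sits between the pads (image col ~325). I lead it round, watching the force.

Request:
send_rows --series "-1 0 0 0 0; -1 0 -0.23 -0.01 0; -1 0 -0.45 -0.05 0; -1 0 -0.67 -0.11 0; -1 0 -0.88 -0.19 0; -1 0 -1.08 -0.29 0; -1 0 -1.27 -0.41 0; -1 0 -1.45 -0.55 0"

```text
time: 5.85
tool_pos: [577.1, -135.8, 231.8]
tcp_rot: [-0.698, 1.57, 0.427]
contact_force: [1.7, 3.0, -0.5]
grip_width: 23.4
```

Request:
send_rows --series "-1 0 -0.16 -0.16 0; -1 0 -0.30 -0.34 0; -1 0 -0.43 -0.53 0; -1 0 -0.53 -0.73 0; -1 0 -0.61 -0.94 0; -1 0 -0.67 -1.16 0; -1 0 -0.71 -1.38 0; -1 0 -0.72 -1.61 0"

```text
time: 6.85
tool_pos: [574.9, -189.3, 231.9]
tcp_rot: [-2.527, 1.571, -1.402]
contact_force: [4.3, 1.0, 0.4]
grip_width: 23.6
```

Request:
send_rows --series "-1 0 0.01 -0.23 0; -1 0 0.05 -0.45 0; -1 0 0.11 -0.67 0; -1 0 0.19 -0.88 0; -1 0 0.29 -1.08 0; -1 0 0.41 -1.27 0; -1 0 0.55 -1.45 0; -1 0 0.71 -1.61 0"

```text
time: 7.85
tool_pos: [534.5, -222.8, 231.8]
tcp_rot: [0.857, 1.57, 1.982]
contact_force: [1.0, 3.8, 1.4]
grip_width: 23.4
```

```bash
python3 - <<'E'
from h import *
o=get_obs();print(o["time"],o["tool_pos"],o["grip_width"],o["contact_force"])
for n in ["wrist","top"]:
    p=capture(n);cv2.imwrite(f"pics/{n}3.png",p["pixels"][:,:,::-1])
    for t in ["blue_handle","blue_hub","mark"]:
        r=place_of(p,t);print(t,[(x["score"],x["point"]) for x in r[:2]])
E
```

```text
7.85 [ 534.486294   -222.78498549  231.7934127 ] 23.395371343604094 [1.01488266 3.75661428 1.3515307 ]
blue_handle [(0.92, [533.7, -223.5, 251.3])]
blue_hub [(0.71, [519.7, -161.1, 223.9])]
mark [(0.17, [535.8, -222.6, 250.4])]
blue_handle []
blue_hub [(0.93, [518.1, -162.3, 220.3])]
mark [(0.46, [502.3, -224.5, 247.3])]
```

View pics/wrist3.png

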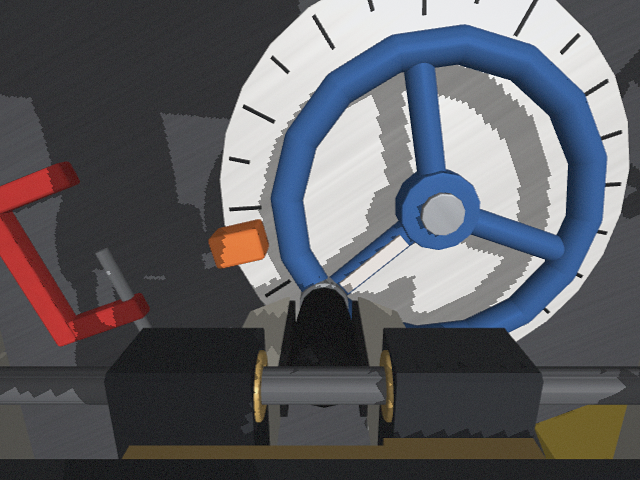

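```bash
python3 - <<'E'
from h import *
from scipy.optimize import least_squares
Q=np.array([(544.4,-102.2),(577.1,-135.8),(574.9,-189.3),(534.5,-222.8)])
H=least_squares(lambda h:np.hypot(*(Q-h).T)-65,[517,-159]).x;print(H,np.hypot(*(Q-H).T))
p=capture("wrist");h=cv2.cvtColor(p["pixels"],cv2.COLOR_RGB2HSV)
m=cv2.inRange(h,(5,150,80),(16,255,255));m[:,:180]=0;m[:,300:]=0;m[320:]=0
k,l,s,c=cv2.connectedComponentsWithStats(m)
for i in range(1,k):
    if s[i,4]>50:
        print(s[i],c[i])
        for z in (195,200,205):
            X=back(p,*c[i],z)[:2];a=np.arctan2(*(X-H)[::-1]);print(z,X,np.hypot(*(X-H)),np.degrees(a))
for a in (-102,-103,-104,-105): 
    X=H+65*np.array([np.cos(np.radians(a)),np.sin(np.radians(a))]);print(a,X)
R=Rt(get_obs());C=(get_obs()["tool_pos"][:2]-H);a0=np.degrees(np.arctan2(C[1],C[0]));print(a0)
for k in range(1,6):
    a=np.radians(a0+(-103.5-a0)*k/5);b=np.radians(a0)
    print((65*np.array([np.cos(a)-np.cos(b),np.sin(a)-np.sin(b)])@R[:2,1:]/30).round(2))
E
```

```text
[ 516.66349838 -160.5399972 ] [64.59774605 65.30419733 64.95096521 64.76456391]
[ 208  219   60   49 2107] [238.0616991  243.25913621]
195 [ 497.03580336 -251.70329174] 93.25230658661727 -102.15045122751448
200 [ 496.0512053  -250.05911304] 91.86151929559284 -102.96668208595815
205 [ 495.06660723 -248.41493434] 90.48994576617581 -103.80783155522792
-102 [ 503.14923848 -224.11959124]
-103 [ 502.04167985 -223.87405141]
-104 [ 500.93857517 -223.6092194 ]
-105 [ 499.84026045 -223.3251759 ]
-73.64756121430597
[ 0.18 -0.14]
[ 0.37 -0.26]
[ 0.57 -0.37]
[ 0.78 -0.45]
[ 0.99 -0.51]
```

Request:
send_rows --series "-1 0 0.18 -0.14 0; -1 0 0.37 -0.26 0; -1 0 0.57 -0.37 0; -1 0 0.78 -0.45 0; -1 0 0.98 -0.51 0; -1 0 0.98 -0.51 0; -1 0 0.98 -0.51 0"

```text
time: 9.18
tool_pos: [501.5, -223.4, 231.8]
tcp_rot: [0.619, 1.569, 1.744]
contact_force: [0.0, 6.9, 3.0]
grip_width: 23.3
```

Request:
send_rows --series "1 0 0 0 0; 1 0 0 0 0; 1 0 0 0 0; 1 0 0 0 0; 1 0 0 0 0; 1 0 0 0 0; 1 -0.7 0 0 0; 1 -1.5 0 0 0"

```text
time: 10.18
tool_pos: [501.8, -224.1, 277.0]
tcp_rot: [1.417, 1.57, 2.542]
contact_force: [-0.4, 0.6, 0.4]
grip_width: 91.5
```

Request:
send_rows --series "1 -1 0 0 0; 1 -2 0 0 0; 1 -3 0 0 0; 1 -3 0 0 0; 1 -3 0 0 0"

```text
time: 10.8
tool_pos: [501.7, -224.1, 365.8]
tcp_rot: [1.424, 1.569, 2.549]
contact_force: [0.1, 0.0, -0.5]
grip_width: 92.1
```

```bash
python3 - <<'E'
from h import *
o=get_obs();print(o["time"],o["tool_pos"],o["grip_width"],o["contact_force"])
for n in ["wrist","scene"]:
    p=capture(n);cv2.imwrite(f"pics/{n}4.png",p["pixels"][:,:,::-1])
    for t in ["blue_handle","blue_hub","mark","red_handle"]:
        r=place_of(p,t);print(t,[(x["score"],x["point"]) for x in r[:2]])
E
```

```text
10.8 [ 501.71821531 -224.08686429  365.82467545] 92.07179605200561 [ 0.11121701  0.01898445 -0.46621083]
blue_handle [(0.59, [503.4, -220.8, 247.5])]
blue_hub [(0.91, [517.2, -157.2, 223.9])]
mark []
red_handle []
blue_handle [(0.76, [502.0, -223.3, 249.0])]
blue_hub [(0.75, [517.7, -159.8, 224.0])]
mark []
red_handle [(0.85, [629.5, 159.7, 249.4])]
```

View pics/wrist4.png

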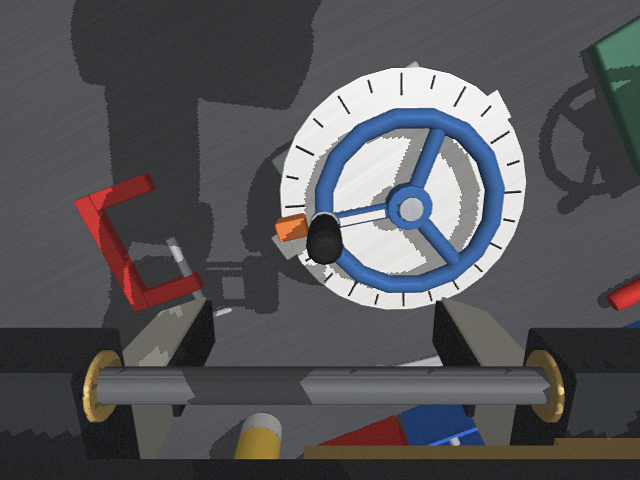

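The handle (base at about pixel 325,218) lies on the line from the hub (411,208) to the marker (291,228). The white-lined spoke points at the marker, and the gripper is open and clear.

```bash
python3 -c "
from plant import *
print(close_job())"
```

```text
the job is handed in; nothing more can be done
None
```

I cranked the blue handwheel about 168° clockwise until its handle stood in line with the orange marker, released it, lifted clear and handed the job in at about 11 s.

- **Handle position:** the last scene picture put the handle at (502.0, -223.3) mm. I worked out the mark at about (501.8, -223.8) mm, from a circle fitted to the gripped positions and the orange block's direction (about -103.2°). The last wrist picture read (503.4, -220.8) mm, about 3 mm off. All of this is well inside the 14 mm limit.
- **Contact and force:** the force read at the end of each move never passed about 8 N. After the lift it read about 0.5 N, with the gripper open and about 134 mm higher than where it had held the handle.
- **Red handwheel:** the red handle read (629.5, 159.7) mm at the end against (629.9, 156.4) mm at the start. That 3 mm difference is within the network's accuracy of about 4 mm, and the arm never came near it.
- **Checks that failed:** the network did not find the mark in the two final pictures. The marker's direction therefore rests on the colour measurements from the top and wrist cameras, which agreed within about 1°. I did not read the wheel's speed directly.

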